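Put the side cutters away in the tool chest

TASK

Put the side cutters (the short pliers lying on the grey bench mat) away in the open top drawer of the steel chest: lay them flat in the empty organiser tray rather than dropping them in, then push the drawer fully shut without slamming it. Leave the other things on the mat where they are.

Things in the scene. Friction and masses are not known exactly. Their poses are not given: they have to be found in the camera images.
- cutters: The side cutters, the short ones of the two pairs of pliers on the mat: 130 mm long (jaws to +x, two red and black grips to -x), 52 mm wide over the grips, 24 mm over the head, 13 mm thick, about 110 g, lying flat. Origin under mid-length on the underside, z up.
- cutters_grip (a point): Centre of the cutters' head at the pivot, 29 mm from the cutters' origin towards the jaws and 6.5 mm above the underside, some 15 to 20 mm ahead of the centre of mass. The head has parallel flat sides 24 mm apart (facing +-y) and 30 mm long. Axes as the cutters'.
- cutters_mid (a point): Middle of the cutters: mid-length, 6.5 mm above the underside. Axes as the cutters'.
- mat: Thin grey bench mat with white lines, 340 x 340 mm, 3 mm thick, fixed to the bench; origin at bench level on its centre line, 40 mm beyond its centre. The cutters, the long-nose pliers, the brush, the power supply and the jar lie on it. Mat and chest stand on either side of the bench and may swap sides.
- chest: Grey steel bench-top chest, fixed, two drawers one above the other: 336 mm wide (y), 285 deep (x), 193 high; a roll of tape and a screwdriver lie on its rear half. Origin at bench level, mid-width, in the plane of the carcass's front face; x points into the chest, drawers slide out to -x. Top drawer: 314 mm wide inside, floor 124 mm, top of its front 180 mm above the bench.
- drawer (a joint): How far the top drawer is open, m: 0 shut, 0.21 at most; starts 0.178 to 0.20. It stays where it is left and takes about 3 N to push plus 6 N per m/s; no latch.
- drawer_front (a point): Middle of the outer face of the full-width aluminium pull strip on the top drawer's front: 171 mm above the bench, 20 mm in front of the carcass's face when shut. The strip is 14 mm high and 306 mm wide and stands 10 mm proud of the 62 mm high, 10 mm thick front. Moves with the drawer; axes as the chest's.
- tray: The empty organiser tray: loose open grey plastic box in the top drawer, left or right of its twin; outside 165 mm (x, front to back) x 148 mm (y) x 35 mm high, walls and base 3 mm, 250 g. Origin at the centre of its underside, axes as the chest's. When the drawer is open the whole tray lies in front of the carcass, under the open part.
- parts_tray: The other organiser tray, beside the empty one: same size and colour, holding ten salvaged parts (knobs, coils, switches) 16 to 27 mm high. Origin at the centre of its underside.
- nose_pliers: Long-nose pliers, 185 mm long with thin straight jaws 47 mm long, 13 mm thick, on the mat; bystander. Origin under mid-length.
- brush: Scrub brush, 210 mm long with a 60 mm round head, about 35 mm high, on the mat; bystander. Origin near mid-length.
- power_supply: Opened power supply: black half shell 100 x 130 x 34 mm with a circuit board, on the mat; bystander. Origin at the centre of its underside.
- screw_jar: Glass jar with steel lid, 56 mm in diameter, 65 mm high, on the mat; bystander. Origin at the centre of its underside.

How it is judged (in metres and radians):
On the way, in this order (a step that is already met when the one before it is completed fails the run):
1. the cutters lie flat and released in the empty tray while the drawer is still open (x of cutters_mid in the frame of tray between -0.06 and 0.06 m and y of cutters_mid in the frame of tray between -0.06 and 0.06 m and z of cutters_mid in the frame of tray below 0.02 m and angle between the z axis of cutters and the z axis of tray, either way round below 0.15 rad and contact force between the fingers and cutters below 0.1 N and value of joint drawer above 0.12 m), for 0.2 s.
2. the drawer is pushed fully shut (value of joint drawer below 0.006 m), for 0.2 s.
At the end, for the whole second after the job is handed in: The top drawer is shut to within 6 mm, and the cutters lie at rest flat in the empty tray: their middle within 60 mm of the tray's centre line both ways and less than 20 mm above the tray's underside, tilted less than 0.15 rad, either face up, any heading (x of cutters_mid in the frame of tray between -0.06 and 0.06 m and y of cutters_mid in the frame of tray between -0.06 and 0.06 m and z of cutters_mid in the frame of tray below 0.02 m and angle between the z axis of cutters and the z axis of tray, either way round below 0.15 rad and value of joint drawer below 0.006 m and linear speed of cutters below 0.02 m/s); the robot touches nothing.
It fails at once if the cutters fall freely at more than 0.9 m/s (a drop of over 40 mm) (contact force between anything else and cutters below 0.05 N and linear speed of cutters above 0.9 m/s).
It fails at once if the drawer is slammed: it closes faster than 0.5 m/s (velocity of joint drawer below -0.5 m/s).
It fails at once if another thing on the mat is moved by more than 30 mm (distance of any of nose_pliers, brush, power_supply, screw_jar from where it was at the start of the episode above 0.03 m).
It also fails if it takes over 56 s, if anything falls off the work surface, if the arm or the gripper's body presses on something with over 40 N, if the wrist force passes 120 N, or if a joint passes its speed limit or range.

ROBOT

A 7-joint arm with a two-finger parallel gripper is mounted at the origin on the work surface. World frame = base frame: x ahead of the robot, y to its left, z up, the work surface at z = 0. Lengths are in mm, angles in rad, forces in N, time in s.
With the tool pointing down it reaches from about 350 to 900 mm from the base axis. Payload 19.9 kg.
Tool frame: the origin (TCP) lies on the centre line of the jaws, within the pads' length; the fingertips stand 17 mm ahead of it and the grasp point (between the pads) lies 2 mm behind it; z points along the fingers, y is the line along which they close (so a half turn about z gives the same grasp; the last joint's range is limited). The gripper opens to 94 mm and grips with 3 to 60 N. Pads are 16 mm wide; open, the fingers measure 119 mm over their backs; the gripper's body (75 mm by 177 mm) begins 78 mm behind the grasp point.
Start: joints at [1.071, 0.417, -0.01, 1.614, 0.005, 1.111, -0.053], TCP at [276.226, -560.624, 222.425] pointing down, gripper open.
Joint ranges: [-2.81, 2.81], [-0.39, 2.02], [-1.27, 1.25], [0.06, 2.57], [-1.19, 4.33], [0.19, 2], [-2.82, 2.82]. Speed limits (rad/s): [1.89, 1.89, 2.39, 2.39, 3.01, 3.01, 3.01].

INTERFACE

Orientations are given as a rotation vector (axis times angle).
In Python, from workcell import observe, capture, camera_params, job_done, look_for gives the robot as it stands.
- The arm moves only by the shell command python3 -m jog 'ROWS' [FORCE]. ROWS is JSON, a list of rows, each a list of 7 numbers: the turn, a rotation vector about the tool's x, y, z in degrees, then the shift along the tool's x, y, z in mm, then the opening, from -1 (shut) to 1 (fully open), so that 0 is half open. A call has exactly 8 rows; each row is the pose to reach, as a shift and turn from the pose commanded when the call began, along the tool's axes at that moment; what a row does not reach only later rows make up. A row lasts 1/8 s, in which the tool goes at most 62.5 mm and 10.7 degrees, less where a joint would pass 70% of its speed; a pose out of reach is approached as far as the arm can. A call with a gripper value outside its range is refused whole. The fingers move at their own pace and stop on an object; FORCE is the grip in N (left out, the last holds). Time passes only in rows, so rows that repeat a pose let the fingers close, or fill a call up. It gives the time, the measured TCP pose, the force, the opening and the grip force at its end, in the units of the state.
- observe(): the state, without advancing time (a new reading comes with each control period).
- capture(name): name is "scene" or "top" or "wrist"; returns the picture (480x640x3 uint8, red, green, blue); there is no depth.
- camera_params(name): a dict with "K" (3x3 intrinsics, pixels), "k1" (the pictures are not rectified: a ray, as slopes to the right and down, at radius r is drawn at 1 + k1 r^2 times it, then the intrinsics apply), "cam_to_world" (4x4, takes a point from camera to world coordinates); the wrist camera has in their place "T_tool_cam" (4x4, takes a point from camera to tool coordinates, whose origin is the TCP and whose axes are the flange's). Camera axes: x right, y down, z forward; pixel columns grow to the right and rows downward; lengths in mm; the calibration is good to about 2 mm. A picture is of the moment at which its call begins: read the wrist's pose just before it. camera_params takes no time and is no camera call.
- job_done(): hands the job in; it is judged then, once.
Trained networks look in the newest picture that a camera, given by its name, has taken for a name from the list of things; names that differ only in an ending like _2 or _b are one class to them, and where a whole thing is asked for, a point or a joint stands for the part that bears it (a point fixed in the world has none). Each returns a list of dicts, best first, with "conf" (0 to 1); they miss things now and then, are a little off and sometimes report something else, mostly with a low value. They report only what shows in the picture. A call takes as long as a camera call.
- look_for(name, camera): "bbox" ([left, top, right, bottom] in pixels, round what is visible of it).
The state is a dict: "t": time; "joint_positions": joint angles; "qd": joint speeds; "effort": joint torques, N m; "eef_pos": TCP position; "tcp_rot": TCP orientation; "wrist_force": force on the tool from outside, world axes, zero at the start; "wrist_torque": the same for the moment, N m; "finger_gap": finger opening in mm; "grip_force": force on a finger pad.
Only numpy, scipy, OpenCV 4.12 (cv2) and the standard library are available. Lean on these libraries where they do the work, as an engineer would, in place of code of your own. Each camera call takes 0.05 s, during which the arm holds its last target. There are 200 camera calls.

## Working session

There is one attempt and no reset: what is moved stays moved. The work goes in short steps, Python scripts to look and compute and a shell command to move; the robot and the scene stay as the last step left them, time stands still between calls to the robot, and variables do not carry over. Pictures are saved under pics/ and viewed, at most 10 in all, crops included, and the job is handed in when it is done.

```bash
mkdir -p pics; cat > h.py <<'E'
import numpy as np,cv2
from scipy.spatial.transform import Rotation as R
from workcell import *
def T_tool():
    s=observe();T=np.eye(4);T[:3,:3]=R.from_rotvec(s["tcp_rot"]).as_matrix();T[:3,3]=s["eef_pos"];return T
def cam(name):
    p=camera_params(name)
    C=np.array(p["cam_to_world"]) if "cam_to_world" in p else T_tool()@np.array(p["T_tool_cam"])
    return np.array(p["K"]),p["k1"],C
def px2w(c,uv,z):
    K,k1,C=c
    d=np.linalg.inv(K)@[uv[0],uv[1],1];xy=d[:2].copy();u=xy.copy()
    for _ in range(30): u=xy/(1+k1*(u@u))
    r=C[:3,:3]@[u[0],u[1],1];o=C[:3,3]
    return (o+r*(z-o[2])/r[2])
def w2px(c,p):
    K,k1,C=c
    q=C[:3,:3].T@(np.array(p)-C[:3,3]);u=q[:2]/q[2];u=u*(1+k1*(u@u));return (K@[u[0],u[1],1])[:2]
def snap(name,f):
    c=cam(name);im=capture(name);cv2.imwrite(f,cv2.cvtColor(im,cv2.COLOR_RGB2BGR));return c,im
def totool(dw): return T_tool()[:3,:3].T@np.array(dw)
E
python3 - <<'E'
from h import *
s=observe();print(s["t"],s["eef_pos"],s["tcp_rot"],T_tool()[:3,:3].round(2).tolist())
c,im=snap("top","pics/top.png")
print(c[2].round(2).tolist())
for n,z in [("cutters",10),("tray",140),("parts_tray",140),("drawer_front",171),("nose_pliers",10),("brush",20),("power_supply",34),("screw_jar",65),("chest",193)]:
    for d in look_for(n,"top")[:2]:
        b=d["bbox"];print(n,d["conf"],np.round(b),px2w(c,((b[0]+b[2])/2,(b[1]+b[3])/2),z).round(0))
E
```

```text
0.0 [ 276.04013477 -560.3082554   221.81082   ] [-3.05843528e+00 -7.12497310e-01  5.90798405e-04] [[0.9, 0.44, -0.0], [0.44, -0.9, 0.0], [-0.0, -0.0, -1.0]]
[[0.03, -1.0, 0.07, 529.19], [-1.0, -0.03, 0.0, -8.31], [-0.0, -0.07, -1.0, 1264.08], [0.0, 0.0, 0.0, 1.0]]
cutters 0.68 [396. 239. 435. 282.] [ 550. -223.   10.]
tray 0.95 [162. 221. 230. 292.] [542. 297. 140.]
parts_tray 0.71 [229. 216. 299. 289.] [556. 143. 140.]
drawer_front 0.79 [152. 211. 305. 307.] [538. 217. 171.]
nose_pliers 0.59 [466. 212. 494. 284.] [ 585. -387.   10.]
brush 0.62 [353. 196. 387. 279.] [ 604. -106.   20.]
power_supply 0.73 [398. 235. 436. 281.] [ 556. -223.   34.]
power_supply 0.59 [386. 169. 441. 214.] [ 721. -211.   34.]
screw_jar 0.62 [452. 186. 479. 208.] [ 707. -334.   65.]
```

View pics/top.png

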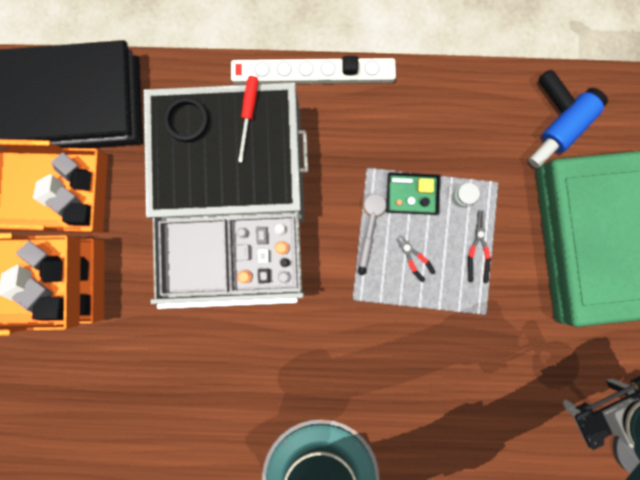

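The empty tray is at left, centre about (195,256). The parts tray is at (265,256) and the pull strip runs from (157,303) to (297,299). The cutters are at (416,258), jaws up-left at (402,239), grips at (420,279) and (433,271).

```bash
python3 - <<'E'
from h import *
c=cam("top")
for n,uv,z in [("jaw",(401,238),9),("gripmid",(427,275),9),("pivot",(409,249),9),("stripL",(157,305),171),("stripR",(298,301),171),("carcL",(147,214),193),("carcR",(301,208),193),("trayTL",(164,224),159),("trayTR",(229,221),159),("trayBL",(163,297),159),("trayBR",(231,293),159)]:
    print(n,px2w(c,uv,z).round(0))
p=camera_params("wrist");print(np.array(p["T_tool_cam"]).round(2).tolist(),np.array(p["K"]).round(0).tolist())
print(totool([540-276,-223+560,20]).round(0))
E
```

```text
jaw [ 605. -186.    9.]
gripmid [ 513. -253.    9.]
pivot [ 578. -207.    9.]
stripL [433. 370. 171.]
stripR [451.  60. 171.]
carcL [631. 394. 193.]
carcR [653.  59. 193.]
trayTL [613. 367. 159.]
trayTR [623. 221. 159.]
trayBL [450. 361. 159.]
trayBR [463. 210. 159.]
[[0.0, -0.97, -0.26, 74.79], [1.0, -0.0, 0.0, 0.48], [-0.0, -0.26, 0.97, -162.35], [0.0, 0.0, 0.0, 1.0]] [[371.0, 0.0, 321.0], [0.0, 371.0, 241.0], [0.0, 0.0, 1.0]]
[ 386. -186.  -20.]
```

```bash
python3 -m jog '[[0,0,-1,53,-23,2,1],[0,0,-2,106,-46,4,1],[0,0,-4,159,-69,6,1],[0,0,-6,212,-92,8,1],[0,0,-8,265,-115,10,1],[0,0,-9,318,-138,12,1],[0,0,-10,371,-161,14,1],[0,0,-10,427,-185,16,1]]' 30
python3 -m jog '[[0,0,0,0,0,30,0.2],[0,0,0,0,0,40,0],[0,0,0,0,0,40,0],[0,0,0,0,0,40,0],[0,0,0,0,0,40,0],[0,0,0,0,0,40,0],[0,0,0,0,0,40,0],[0,0,0,0,0,40,0]]'
python3 - <<'E'
from h import *
print(T_tool().round(2).tolist())
c,im=snap("wrist","pics/w1.png")
np.save("w1.npy",c[2])
print(look_for("cutters","wrist")[:2],look_for("cutters_grip","wrist")[:2])
E
```

```text
t: 1.5
eef_pos: [578.5, -204.7, 206.6]
tcp_rot: [2.986, 0.976, 0.0]
wrist_force: [0.5, -0.6, -0.0]
finger_gap: 94.3
grip_force: 0.0
t: 2.5
eef_pos: [577.5, -206.0, 166.5]
tcp_rot: [-2.986, -0.977, 0.0]
wrist_force: [-0.8, 0.2, 0.1]
finger_gap: 47.1
grip_force: 0.0
[[0.81, 0.59, -0.0, 577.49], [0.59, -0.81, 0.0, -205.96], [0.0, -0.0, -1.0, 166.48], [0.0, 0.0, 0.0, 1.0]]
[{'bbox': [293.1, 185.9, 349.0, 323.1], 'conf': 0.96}] [{'bbox': [292.6, 184.5, 349.7, 321.5], 'conf': 0.73}, {'bbox': [509.9, 164.1, 611.3, 237.1], 'conf': 0.19}]
```

View pics/w1.png

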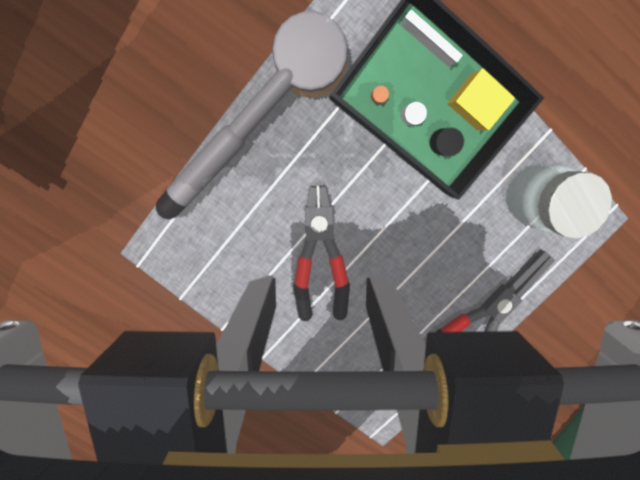

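The cutters show clearly: jaw tip (318,186), pivot (319,224), grip ends (305,318) and (342,316). The jaws are nearly aligned with the tool's x.

```bash
python3 - <<'E'
from h import *
c=cam("wrist")
T=T_tool()
for n,uv,z in [("pivot",(319,224),16),("jaw",(318,186),11),("gripend",(323.5,318),10),("bb top",(318,184.5),3)]:
    w=px2w(c,uv,z);print(n,w.round(1),(T[:3,:3].T@(w-T[:3,3])).round(1))
E
```

```text
pivot [ 581.2 -202.    16. ] [  5.4  -0.9 150.4]
jaw [ 606.7 -182.4   11. ] [ 37.5  -1.7 155.4]
gripend [ 509.2 -259.9   10. ] [-87.    3.2 156.4]
bb top [ 606.9 -182.1    3. ] [ 37.9  -1.8 163.4]
```

```bash
python3 -m jog '[[0,0,-1,1,0,30,0],[0,0,-2,3,-1,70,0],[0,0,-2,3,-1,105,0],[0,0,-2,3,-1,130,0],[0,0,-2,3,-1,140,0],[0,0,-2,3,-1,145,0],[0,0,-2,3,-1,145,0],[0,0,-2,3,-1,145,0]]' 40
python3 -m jog '[[0,0,0,0,0,0,-0.7],[0,0,0,0,0,0,-0.9],[0,0,0,0,0,0,-0.9],[0,0,0,0,0,0,-0.9],[0,0,0,0,0,0,-0.9],[0,0,0,0,0,0,-0.9],[0,0,0,0,0,0,-0.9],[0,0,0,0,0,0,-0.9]]' 40
```

```text
t: 3.65
eef_pos: [579.8, -203.5, 22.3]
tcp_rot: [2.968, 1.029, 0.001]
wrist_force: [0.2, 0.4, -0.1]
finger_gap: 47.1
grip_force: 0.0
t: 4.65
eef_pos: [579.4, -203.4, 21.6]
tcp_rot: [2.968, 1.029, 0.0]
wrist_force: [-1.1, -0.0, 4.5]
finger_gap: 24.0
grip_force: 40.0
```

```bash
python3 -m jog '[[0,0,0,0,0,-10,-0.9],[0,0,0,0,0,-30,-0.9],[0,0,0,0,0,-70,-0.9],[0,0,0,0,0,-110,-0.9],[0,0,0,0,0,-150,-0.9],[0,0,0,0,0,-190,-0.9],[0,0,0,0,0,-225,-0.9],[0,0,0,0,0,-240,-0.9]]' 40
python3 -m jog '[[0,0,2,15,-20,0,-0.9],[0,0,6,50,-65,0,-0.9],[0,0,12,90,-120,0,-0.9],[0,0,18,130,-175,0,-0.9],[0,0,24,170,-230,0,-0.9],[0,0,30,210,-285,0,-0.9],[0,0,35,250,-335,0,-0.9],[0,0,35,280,-375,0,-0.9]]' 
python3 - <<'E'
from h import *
print(T_tool().round(2).tolist())
c,im=snap("wrist","pics/w2.png")
for n in ["tray","cutters","parts_tray"]: print(n,look_for(n,"wrist")[:2])
E
```

```text
t: 5.65
eef_pos: [579.7, -203.4, 264.4]
tcp_rot: [2.966, 1.028, 0.004]
wrist_force: [-0.2, 0.0, -1.8]
finger_gap: 23.8
grip_force: 40.0
t: 6.65
eef_pos: [566.8, 255.2, 261.3]
tcp_rot: [3.14, 0.086, -0.001]
wrist_force: [1.4, -0.2, -0.2]
finger_gap: 23.2
grip_force: 40.0
[[1.0, 0.05, -0.0, 566.82], [0.05, -1.0, -0.0, 255.21], [-0.0, 0.0, -1.0, 261.29], [0.0, 0.0, 0.0, 1.0]]
tray [{'bbox': [151.1, 161.8, 359.9, 369.5], 'conf': 0.56}]
cutters [{'bbox': [279.4, 225.0, 363.0, 446.2], 'conf': 0.86}]
parts_tray [{'bbox': [362.1, 159.4, 567.7, 361.9], 'conf': 0.66}]
```

View pics/w2.png

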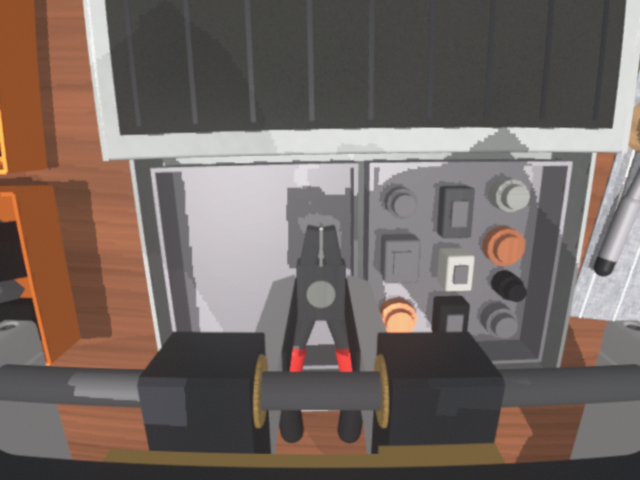

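The held cutters hang level: pivot (320,293), jaws (321,228). The empty tray's back rim runs from (153,168) to (357,163), and its front rim is near y≈365.

```bash
python3 - <<'E'
from h import *
c=cam("wrist");T=T_tool()
for n,uv,z in [("BL",(154,168),159),("BR",(357,163),159),("Front",(255,362),159),("L",(165,300),159),("bboxBL",(151,369.5),159),("pivot",(320,293),258),("jaw",(321,228),252),("grip",(320,440),252),("carcL",(107,156),193),("carcR",(633,147),193)]:
    w=px2w(c,uv,z);print(n,w.round(0),(T[:3,:3].T@(w-T[:3,3])).round(0))
E
```

```text
BL [617. 375. 159.] [  58. -118.  102.]
BR [628. 232. 159.] [ 60.  26. 102.]
Front [465. 301. 159.] [-99. -53. 102.]
L [515. 372. 159.] [ -44. -121.  102.]
bboxBL [451. 389. 159.] [-108. -141.  102.]
pivot [571. 254. 258.] [5. 1. 3.]
jaw [602. 255. 252.] [35.  1.  9.]
grip [477. 249. 252.] [-89.   1.   9.]
carcL [626. 390. 193.] [  68. -132.   68.]
carcR [653.  59. 193.] [ 75. 200.  68.]
```

```bash
python3 -m jog '[[0,0,0,2,-10,0,-0.9],[0,0,0,4,-25,0,-0.9],[0,0,0,4,-38,10,-0.9],[0,0,0,4,-38,30,-0.9],[0,0,0,4,-38,50,-0.9],[0,0,0,4,-38,60,-0.9],[0,0,0,4,-38,60,-0.9],[0,0,0,4,-38,60,-0.9]]'
python3 - <<'E'
from h import *
print(totool(np.array([568.3,302.4,146])-observe()["eef_pos"]).round(1))
E
```

```text
t: 7.85
eef_pos: [569.5, 291.9, 202.1]
tcp_rot: [-3.14, -0.089, -0.001]
wrist_force: [0.1, -0.1, -0.6]
finger_gap: 23.5
grip_force: 40.0
[ -0.7 -10.5  56.1]
```

```bash
python3 -m jog '[[0,0,0,0,-8,5,-0.9],[0,0,0,-1,-10,20,-0.9],[0,0,0,-1,-10,32,-0.9],[0,0,0,-1,-10,42,-0.9],[0,0,0,-1,-10,48,-0.9],[0,0,0,-1,-10,52,-0.9],[0,0,0,-1,-10,53,-0.9],[0,0,0,-1,-10,54,-0.9]]'
```

```text
t: 8.85
eef_pos: [567.9, 301.6, 147.7]
tcp_rot: [-3.14, -0.088, -0.001]
wrist_force: [0.2, 0.7, -1.4]
finger_gap: 23.5
grip_force: 40.0
```

```bash
python3 -m jog '[[0,0,0,0,0,1,-0.9],[0,0,0,0,0,1.5,-0.9],[0,0,0,0,0,2,-0.9],[0,0,0,0,0,2,-0.9],[0,0,0,0,0,2,-0.4],[0,0,0,0,0,2,-0.2],[0,0,0,0,0,2,-0.1],[0,0,0,0,0,2,-0.1]]' 20
python3 -m jog '[[0,0,0,0,0,-10,-0.1],[0,0,0,0,0,-30,-0.1],[0,0,0,0,0,-60,-0.1],[0,0,0,0,0,-90,-0.1],[0,0,0,0,0,-115,-0.1],[0,0,0,0,0,-120,-0.1],[0,0,0,0,0,-120,-0.1],[0,0,0,0,0,-120,-0.1]]'
python3 - <<'E'
from h import *
c,im=snap("wrist","pics/w3.png");T=T_tool();print(T.round(2).tolist())
print(look_for("cutters","wrist")[:1])
c,im=snap("top","pics/t2.png")
E
```

```text
t: 9.85
eef_pos: [567.7, 301.5, 145.4]
tcp_rot: [-3.14, -0.089, 0.0]
wrist_force: [-0.5, 0.1, -0.1]
finger_gap: 42.6
grip_force: 0.0
t: 10.85
eef_pos: [567.4, 301.3, 264.7]
tcp_rot: [3.14, 0.089, -0.002]
wrist_force: [0.4, 0.3, -0.1]
finger_gap: 42.1
grip_force: 0.0
[[1.0, 0.06, -0.0, 567.41], [0.06, -1.0, -0.0, 301.36], [-0.0, 0.0, -1.0, 264.61], [0.0, 0.0, 0.0, 1.0]]
[{'bbox': [291.0, 192.2, 351.9, 340.6], 'conf': 0.89}]
```

View pics/w3.png

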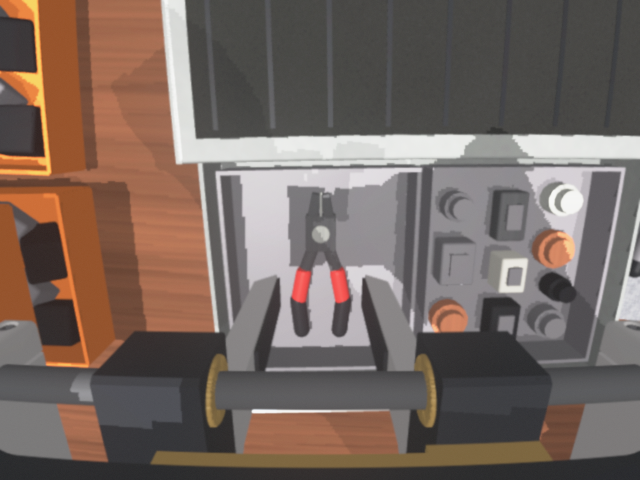

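The cutters lie flat in the empty tray (pivot (320,234), grips ending near (320,335)), clear of its walls. Next, move in front of the pull strip with the fingers shut.

```bash
python3 -m jog '[[0,0,0,-15,7,0,-0.5],[0,0,0,-45,20,0,-0.98],[0,0,0,-75,34,0,-0.98],[0,0,0,-105,48,0,-0.98],[0,0,0,-135,62,0,-0.98],[0,0,0,-162,75,0,-0.98],[0,0,0,-177,79,0,-0.98],[0,0,0,-177,79,0,-0.98]]' 10
python3 -m jog '[[0,0,0,0,0,10,-0.98],[0,0,0,0,0,30,-0.98],[0,0,0,0,0,50,-0.98],[0,0,0,0,0,70,-0.98],[0,0,0,0,0,85,-0.98],[0,0,0,0,0,93,-0.98],[0,0,0,0,0,93,-0.98],[0,0,0,0,0,93,-0.98]]'
python3 - <<'E'
from h import *
c,im=snap("scene","pics/s1.png");c=cam("top")
e=np.array(observe()["eef_pos"])
Rm=R.from_rotvec([0,0,.058]).as_matrix().T
print((Rm@(e-[442,215,171])).round(1))
E
```

```text
t: 12.0
eef_pos: [395.3, 212.8, 265.7]
tcp_rot: [-3.14, -0.089, -0.001]
wrist_force: [1.3, 0.3, 0.1]
finger_gap: 0.9
grip_force: 0.0
t: 13.0
eef_pos: [395.7, 212.9, 172.9]
tcp_rot: [-3.14, -0.089, -0.001]
wrist_force: [0.6, 0.1, 0.2]
finger_gap: 1.0
grip_force: 0.0
[-46.3   0.5   2. ]
```

View pics/s1.png

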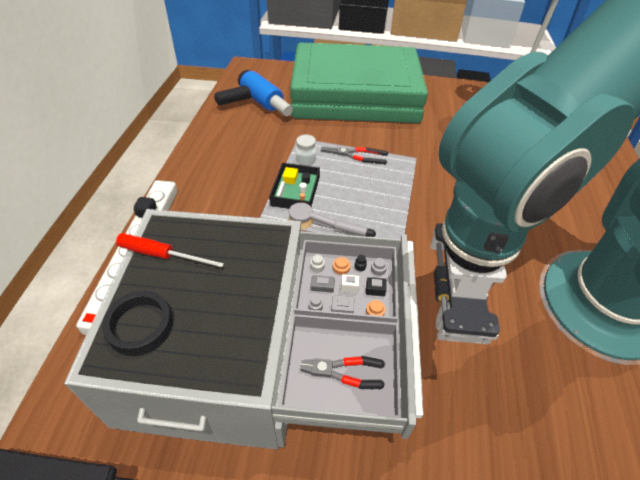

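The fingers stand in front of the pull strip (strip at about (412,340)), and the cutters lie flat in the tray at (340,372).

```bash
python3 -m jog '[[0,0,0,10,0,0,-0.98],[0,0,0,20,0,0,-0.98],[0,0,0,30,0,0,-0.98],[0,0,0,42,0,0,-0.98],[0,0,0,56,0,0,-0.98],[0,0,0,72,0,0,-0.98],[0,0,0,88,0,0,-0.98],[0,0,0,104,0,0,-0.98]]'
python3 -m jog '[[0,0,0,16,0,0,-0.98],[0,0,0,32,0,0,-0.98],[0,0,0,48,0,0,-0.98],[0,0,0,64,0,0,-0.98],[0,0,0,76,0,0,-0.98],[0,0,0,86,0,0,-0.98],[0,0,0,92,0,0,-0.98],[0,0,0,92,0,0,-0.98]]'
```

```text
t: 14.05
eef_pos: [500.2, 218.7, 172.3]
tcp_rot: [-3.14, -0.089, 0.001]
wrist_force: [-3.5, 3.1, 0.5]
finger_gap: 1.1
grip_force: 1.9
t: 15.05
eef_pos: [591.7, 223.3, 172.5]
tcp_rot: [3.14, 0.088, 0.001]
wrist_force: [-0.7, 0.8, 0.1]
finger_gap: 1.2
grip_force: 0.0
```

```bash
python3 -m jog '[[0,0,0,3,0,0,-0.98],[0,0,0,6,0,0,-0.98],[0,0,0,8,0,0,-0.98],[0,0,0,10,0,0,-0.98],[0,0,0,12,0,0,-0.98],[0,0,0,14,0,0,-0.98],[0,0,0,15,0,0,-0.98],[0,0,0,16,0,0,-0.98]]'
python3 -m jog '[[0,0,0,1,0,0,-0.98],[0,0,0,2,0,0,-0.98],[0,0,0,3,0,0,-0.98],[0,0,0,4,0,0,-0.98],[0,0,0,4.5,0,0,-0.98],[0,0,0,5,0,0,-0.98],[0,0,0,5.5,0,0,-0.98],[0,0,0,6,0,0,-0.98]]'
```

```text
t: 16.05
eef_pos: [607.2, 224.7, 172.5]
tcp_rot: [-3.14, -0.089, 0.0]
wrist_force: [-2.5, -0.2, 2.0]
finger_gap: 0.8
grip_force: 1.5
t: 17.05
eef_pos: [608.3, 224.8, 172.4]
tcp_rot: [3.138, 0.091, -0.015]
wrist_force: [-46.8, -11.8, 32.2]
finger_gap: 1.1
grip_force: 24.0
```

The force rise means the drawer is against its stop; back off and look.

```bash
python3 -m jog '[[0,0,0,-5,0,0,-0.98],[0,0,0,-12,0,0,-0.98],[0,0,0,-30,0,0,-0.98],[0,0,0,-60,0,0,-0.98],[0,0,0,-90,0,0,-0.98],[0,0,0,-115,0,0,-0.98],[0,0,0,-120,0,0,-0.98],[0,0,0,-120,0,0,-0.98]]'
python3 - <<'E'
from h import *
c,im=snap("scene","pics/s2.png")
E
```

```text
t: 18.05
eef_pos: [493.9, 218.3, 172.7]
tcp_rot: [-3.14, -0.088, -0.001]
wrist_force: [0.2, -0.1, 0.4]
finger_gap: 1.1
grip_force: 0.0
```

View pics/s2.png

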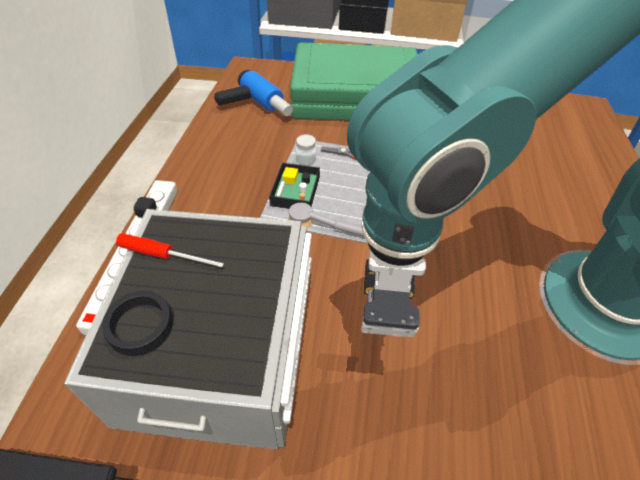

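The drawer looks shut and the fingers are clear (strip about (297,340)). I'll check the strip-to-carcass distance from the top view, which should be 20 mm.

```bash
python3 - <<'E'
from h import *
c,im=snap("top","pics/t3.png")
a=cv2.imread("pics/t2.png")[195:315,140:310];b=cv2.imread("pics/t3.png")[195:315,140:310]
cv2.imwrite("pics/cmp.png",cv2.resize(np.hstack([a,b])[:, :],None,fx=2.35,fy=4,interpolation=cv2.INTER_CUBIC))
# expected rows for shut strip outer edge, given carcass front top edge
for t in (60,30): 
    p0=np.array([642,226,0.])+np.array([-.058,.998,0])*t*(-1)
    for d in (20,26,32): print(t,d,w2px(c,p0+np.array([-.998,-.058,0])*d+[0,0,178]).round(1), w2px(c,p0+[0,0,193]).round(1))
E
```

```text
60 20 [252.8 219.9] [251.6 210.2]
60 26 [252.9 222.7] [251.6 210.2]
60 32 [253.  225.4] [251.6 210.2]
30 20 [239.3 220.4] [237.8 210.6]
30 26 [239.3 223.1] [237.8 210.6]
30 32 [239.3 225.8] [237.8 210.6]
```

View pics/cmp.png

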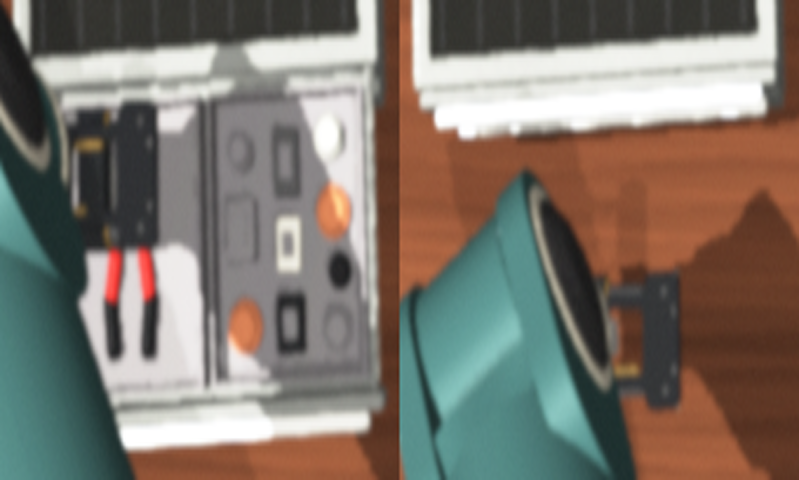

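The image is ambiguous to a few mm, so I'll press gently once more to see whether contact starts at the same hard stop.

```bash
python3 -m jog '[[0,0,0,15,0,0,-0.98],[0,0,0,35,0,0,-0.98],[0,0,0,60,0,0,-0.98],[0,0,0,80,0,0,-0.98],[0,0,0,95,0,0,-0.98],[0,0,0,103,0,0,-0.98],[0,0,0,106,0,0,-0.98],[0,0,0,107,0,0,-0.98]]'
python3 -m jog '[[0,0,0,1,0,0,-0.98],[0,0,0,2,0,0,-0.98],[0,0,0,3,0,0,-0.98],[0,0,0,4,0,0,-0.98],[0,0,0,5,0,0,-0.98],[0,0,0,5.5,0,0,-0.98],[0,0,0,6,0,0,-0.98],[0,0,0,6,0,0,-0.98]]'
python3 -m jog '[[0,0,0,1,0,0,-0.98],[0,0,0,2,0,0,-0.98],[0,0,0,2,0,0,-0.98],[0,0,0,2,0,0,-0.98],[0,0,0,2,0,0,-0.98],[0,0,0,2,0,0,-0.98],[0,0,0,2,0,0,-0.98],[0,0,0,2,0,0,-0.98]]'
```

```text
t: 19.15
eef_pos: [600.1, 224.3, 172.4]
tcp_rot: [-3.14, -0.089, 0.0]
wrist_force: [0.5, -0.3, 0.4]
finger_gap: 1.1
grip_force: 0.0
t: 20.15
eef_pos: [606.1, 224.6, 172.4]
tcp_rot: [-3.14, -0.089, 0.0]
wrist_force: [0.1, 0.9, 0.2]
finger_gap: 1.1
grip_force: 0.0
t: 21.15
eef_pos: [607.8, 224.7, 172.4]
tcp_rot: [3.14, 0.089, -0.001]
wrist_force: [-4.8, -0.5, 3.2]
finger_gap: 0.9
grip_force: 2.6
```

Contact starts at the same place and is stiff, so the drawer is at its stop with no rebound. Back off and hand in.

```bash
python3 -m jog '[[0,0,0,-3,0,0,-0.98],[0,0,0,-10,0,0,-0.98],[0,0,0,-30,0,0,-0.98],[0,0,0,-60,0,0,-0.98],[0,0,0,-85,0,0,-0.98],[0,0,0,-100,0,0,-0.98],[0,0,0,-100,0,0,-0.98],[0,0,0,-100,0,0,-0.98]]'
python3 -c "from workcell import *;print(job_done())"
```

```text
t: 22.15
eef_pos: [509.0, 219.0, 172.5]
tcp_rot: [-3.14, -0.088, -0.001]
wrist_force: [-0.3, 0.9, 0.4]
finger_gap: 0.9
grip_force: 0.0
the job is handed in; nothing more can be done
None
```

The side cutters lie flat in the empty tray, and the top drawer was pushed gently to its hard stop. A second light push found that stop in the same place, though the picture alone couldn't confirm the last few mm. I handed the job in at 22 s, and no verdict came back.

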